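Shut the red valve under the sliding cover of the bench water box

TASK

Shut off the water to the mould-wash line: push the tread-plate cover of the steel valve box sideways along its guides, fully aside onto the closed half of the box, then push the red lever underneath round to its stop, square across its pipe, so the valve is fully shut. Only push, with the fingertips or the outside of the fingers: grip, lift or tip nothing, leave the blue lever and the other things on the bench and in the box as they are, and leave the cover aside when you are done.

Things in the scene. Friction and masses are not known exactly. Their poses are not given: they have to be found in the camera images.
- valve_box: Galvanised steel box fixed on the bench, 284 mm deep (x), 360 mm long (y), 100 mm high to the cover's runners. Origin: centre of its underside; x to its back (away from the robot), y along its length (robot's left), z up. Guides and end stops around the rim are 4 mm thick, 110 mm high. Towards -y is the valve bay (see point bay); towards +y a closed deck 98 mm high. Pipe elbows, 51 mm high, stand out up to 80 mm at the ends.
- bay (a point): Centre of the valve bay's mouth, level with the runners (100 mm above the bench), at box y -92 mm; axes as the box's. The bay is open to x +-130 mm and y +-84 mm from here and holds two lever ball valves, one in front of the other; its floor is 4 mm above the bench.
- cover: Loose aluminium tread-plate cover, 278 (x) by 180 (y) by 4 mm, 0.45 to 0.8 kg, lying on the runners, underside 100 mm above the bench. Origin: centre of its underside; axes as the box's. Starts over the bay (origin at box y -89 to -72 mm), hiding both levers; slides to the box's +y up to the end stop (origin at box y +90 mm). Held by friction only: a few newtons move it.
- cover_handle (a point): Middle of the black bar handle at the cover's centre: a round bar 10 mm thick, 110 mm long along the cover's x, its axis 22 mm above the plate's upper face (126 mm above the bench), on a post at each end. Axes as the cover's.
- red_stem (a point): On the vertical stem axis of the red-lever valve, 77 mm above the bench (mid height of the grip). Axes as the box's; the pipe, 21 mm thick, axis 36 mm above the bench, runs along y. Red may be the front valve (box x -73 mm) or the back one (box x 39 mm), both at box y -45 mm. The brass body, within 34 mm of the stem along y, is 55 mm high; stem and nut reach 78 mm.
- red_grip (a point): Point on the red lever 60 mm from the stem axis, middle of the grip's height and width. The red grip is a bar 18 mm wide, from 30 to 77 mm from the stem axis, its underside 70 mm and top 84 mm above the bench. The point turns with the lever.
- lever_red (a joint): Red lever's angle: 0 = open, pointing along its pipe to the box's -y; 1.571 = shut, on its stop, pointing across the pipe to the box's +x. It grows anticlockwise seen from above, about the stem. Starts at 0 to 0.2. Stiff: about 5 N at the grip point turns it; it stays where it is left.
- blue_stem (a point): The same point on the other, identical valve, which has a blue grip and takes the other one of the two places.
- blue_grip (a point): The same point on the blue lever (open, to be left as it is).
- lever_blue (a joint): Angle of the blue lever, as for the red one. Starts between 0 and 0.2 and must be left there.
- pipe_cap: Loose brass pipe cap, 28 mm wide, 22 mm high, lying on the floor of the valve bay between the pipes, hidden by the cover at first. Leave alone. Origin under its centre.
- wrench: Steel wrench, 180 mm long, lying on the bench behind the box. Leave alone. Origin under its middle, x along its length.
- grease_tin: Small round tin, 64 mm wide, 55 mm high, on the bench behind the box. Leave alone. Origin under its centre.
- oil_bottle: Amber bottle of mould oil, 66 mm wide, 170 mm high, on the bench to the robot's right. Leave alone. Origin under its centre.
- brush: Brush lying on the bench to the robot's right. Leave alone. Origin under its middle, x along its length.
- trowel: Flat scraper with a wooden handle lying on the bench to the robot's left. Leave alone. Origin under its middle, x along its length.
- mug: Green enamel mug, 80 mm wide, 85 mm high, on the bench to the robot's left. Leave alone. Origin under its centre.

How it is judged:
By the outcome, as a careful person would: the job done as asked, in the order asked, and still so for the second after the job is handed in, with the robot touching nothing.
It also fails if it takes over 51 s, if anything falls off the work surface, if the arm or the gripper's body presses on something with over 40 N, if the wrist force passes 120 N, or if a joint passes its speed limit or range.

ROBOT

A 7-joint arm with a two-finger parallel gripper is mounted at the origin on the work surface. World frame = base frame: x ahead of the robot, y to its left, z up, the work surface at z = 0. Lengths are in mm, angles in rad, forces in N, time in s.
With the tool pointing down it reaches from about 350 to 900 mm from the base axis. Payload 8.1 kg.
Tool frame: the origin (TCP) lies between the finger pads; the fingertips stand 19 mm ahead of it and the grasp point (between the pads) is the TCP (bot.tips_ahead is the distance from the TCP to the fingertips, in mm); z points along the fingers, y is the line along which they close (so a half turn about z gives the same grasp; the last joint's range is limited). The gripper opens to 92 mm and grips with 3 to 60 N. Pads are 19 mm wide; open, the fingers measure 130 mm over their backs; the gripper's body (75 mm by 190 mm) begins 47 mm behind the grasp point.
Start: joints at [-1.206, 0.434, 0.025, 1.573, -0.012, 1.134, -0.075], TCP at [281.855, 557.852, 245.742] pointing down, gripper open.
Joint ranges: [-2.62, 2.62], [-0.44, 2.09], [-1.27, 1.32], [0.08, 2.57], [-1.32, 4.46], [0.12, 2], [-2.74, 2.74]. Speed limits (rad/s): [2.22, 2.22, 3.01, 3.01, 3.14, 3.14, 3.14].

INTERFACE

Orientations are given as a 3x3 rotation matrix whose columns are the frame's x, y, z axes.
In Python, from plant import bot gives the robot as it stands. The module is installed in compiled form; this text tells all that it offers.
- The arm moves only by the tool servo_tool, never from a script. Its argument "targets" is a list of rows, each an object of numbers: "x", "y", "z": the shift along the tool's x, y, z in m; "ax", "ay", "az": the turn, a rotation vector about the tool's x, y, z in rad. In form: [{"x": .., "y": .., "z": .., "ax": .., "ay": .., "az": ..}, ...]. A call has exactly 5 rows; each row is the pose to reach, as a shift and turn from the pose commanded when the call began, along the tool's axes at that moment; what a row does not reach only later rows make up. A row lasts 1/8 s, in which the tool goes at most 62.5 mm and 10.7 degrees, less where a joint would pass 70% of its speed; a pose out of reach is approached as far as the arm can. A call with a gripper value outside its range is refused whole. "jaw" is the closure, from 0 (fully open) to 1 (shut), set as the call begins (left out, the last holds). The fingers move at their own pace and stop on an object; "newtons" is the grip in N (left out, the last holds). Time passes only in rows, so rows that repeat a pose let the fingers close, or fill a call up. It gives the time, the measured TCP pose, the force, the opening and the grip force at its end, in the units of the state.
- bot.observe(): the state, without advancing time (a new reading comes with each control period).
- bot.snapshot(name): name is "scene" or "top" or "wrist"; returns (picture, depth): 480x640x3 uint8, red, green, blue; 480x640 float32, mm along the optical axis (not along the pixel's ray), 0 where there is no reading.
- bot.camera_model(name): a dict with "K" (3x3 intrinsics, pixels), "extrinsics" (4x4, takes a point from camera to world coordinates); the wrist camera has in their place "T_tool_cam" (4x4, takes a point from camera to tool coordinates, whose origin is the TCP and whose axes are the flange's). Camera axes: x right, y down, z forward; pixel columns grow to the right and rows downward; lengths in mm; the calibration is good to about 2 mm. A picture is of the moment at which its call begins: read the wrist's pose just before it. camera_model takes no time and is no camera call.
- bot.close_job(): hands the job in; it is judged then, once.
The state is a dict: "clock": time; "joints": joint angles; "qvel": joint speeds; "tau": joint torques, N m; "eef_pos": TCP position; "tool_rot": TCP orientation; "force": force on the tool from outside, world axes, zero at the start; "torque": the same for the moment, N m; "gripper_width": finger opening in mm; "grip_force": force on a finger pad.
Only numpy, scipy, OpenCV 4.12 (cv2) and the standard library are available. Lean on these libraries where they do the work, as an engineer would, in place of code of your own. Each camera call takes 0.05 s, during which the arm holds its last target. There are 200 camera calls.

## Working session

There is one attempt and no reset: what is moved stays moved. The work goes in short steps, Python scripts to look and compute and a tool call to move; the robot and the scene stay as the last step left them, time stands still between calls to the robot, and variables do not carry over. Pictures are saved under pics/ and viewed, at most 10 in all, crops included, and the job is handed in when it is done.

Besides the shell and the picture viewer there is one more tool, called after "Call:" as a command line: name --argument value ..., lists and objects as JSON in quotes. servo_tool: Moves the arm, as the interface text tells. Its arguments: {"type":"object","properties":{"targets":{"type":"array"},"jaw":{"type":"number"},"newtons":{"type":"number"}},"required":["targets"]}

```bash
mkdir -p pics; cat > h.py <<'E'
import numpy as np, cv2
from plant import bot
np.set_printoptions(precision=3,suppress=True)
def snap(n,f):
    p,d=bot.snapshot(n); cv2.imwrite('pics/'+f+'.png',p[:,:,::-1]); np.savez('pics/'+f+'.npz',p=p,d=d); return p,d
def world(n,u,v,d,T=None):
    m=bot.camera_model(n); K=np.array(m['K']); E=np.array(m['extrinsics']) if T is None else T
    u,v,d=map(np.asarray,(u,v,d)); c=np.stack([(u-K[0,2])/K[0,0]*d,(v-K[1,2])/K[1,1]*d,d],-1)
    return c@E[:3,:3].T+E[:3,3]
E
python3 - <<'E'
from h import *
s=bot.observe();print(s['clock'],s['eef_pos'],s['tool_rot'],s['gripper_width'])
snap('top','top1');snap('scene','scene1')
for n in('top','scene'):print(bot.camera_model(n))
E
```

```text
0.0 [281.663 557.371 244.936] [[-0.893  0.451 -0.001]
 [ 0.451  0.893 -0.002]
 [-0.    -0.002 -1.   ]] 92.00055430648666
{'K': array([[524.265,   0.   , 312.391],
       [  0.   , 524.265, 236.044],
       [  0.   ,   0.   ,   1.   ]]), 'extrinsics': array([[   0.01 ,   -0.983,    0.185,  304.21 ],
       [  -1.   ,   -0.009,    0.007,   11.42 ],
       [  -0.005,   -0.185,   -0.983, 1539.006],
       [   0.   ,    0.   ,    0.   ,    1.   ]])}
{'K': array([[450.885,   0.   , 317.803],
       [  0.   , 450.885, 239.433],
       [  0.   ,   0.   ,   1.   ]]), 'extrinsics': array([[   0.264,    0.778,   -0.57 , 1366.293],
       [   0.964,   -0.224,    0.142, -190.724],
       [  -0.017,   -0.587,   -0.809, 1220.564],
       [   0.   ,    0.   ,    0.   ,    1.   ]])}
```

View pics/top1.png

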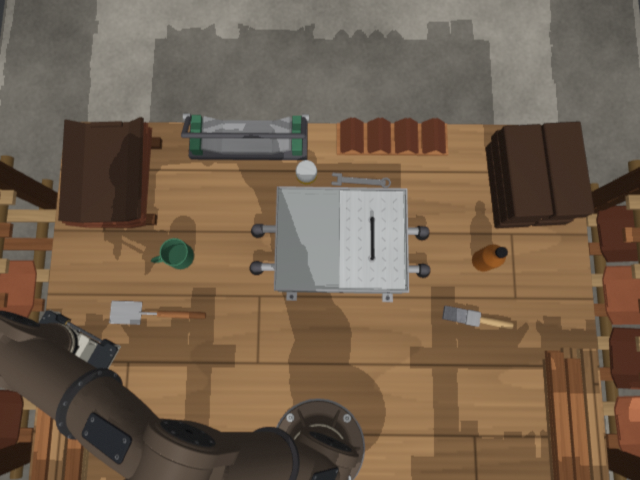

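View pics/scene1.png

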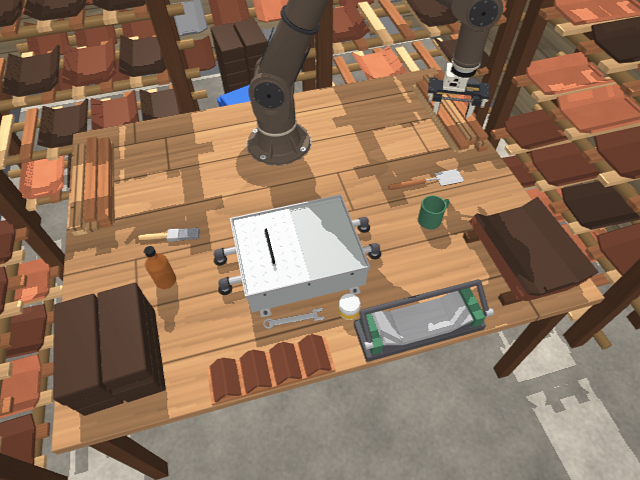

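The top view shows the box with corners at about (275,187), (407,188), (408,291) and (275,291). The cover is over its right half (robot's -y), with the black handle from (373,212) to (373,258). The scene view agrees.

```bash
cat >> h.py <<'E'
def onplane(n,u,v,z,T=None):
    a=world(n,u,v,np.ones(np.shape(u))*500.,T);m=np.array(bot.camera_model(n)['extrinsics']) if T is None else T
    o=m[:3,3]; d=a-o; return o+d*((z-o[2])/d[...,2])[...,None]
E
python3 - <<'E'
from h import *
f=np.load('pics/top1.npz');p,d=f['p'].astype(int),f['d']
v,u=np.mgrid[:480,:640]; P=world('top',u,v,d)
roi=(u>265)&(u<418)&(v>178)&(v<300)
m=(roi&(P[...,2]>88)&(P[...,2]<140)).astype(np.uint8)
r=cv2.minAreaRect(np.argwhere(m)[:,::-1].astype(np.float32)); b=cv2.boxPoints(r)
print(r,m.sum()); print(onplane('top',b[:,0],b[:,1],110))
k=(p.max(2)<60)&(u>350)&(u<395)&(v>200)&(v<270)
h=cv2.minAreaRect(np.argwhere(k)[:,::-1].astype(np.float32));print(h,onplane('top',*[np.array(x) for x in h[0]],126), np.median(P[k],0))
for a,q in((285,325),(345,368)):
  s=(u>a)&(u<q)&(v>200)&(v<280);print('z',np.median(P[s][:,2]))
b=p.min(2); row=b[195:205].mean(0); print(row[325:350])
# box by points in world
W=P[m>0][:,:2].astype(np.float32); rr=cv2.minAreaRect(W);print(rr)
E
```

```text
((341.4366149902344, 239.96209716796875), (134.2264404296875, 105.1004409790039), 0.6095066070556641) 13772
[[ 417.88   124.979  110.   ]
 [ 714.009  128.927  110.   ]
 [ 713.206 -249.732  110.   ]
 [ 417.641 -239.686  110.   ]]
((372.0, 237.5), (41.0, 2.0), 90.0) [ 567.646 -141.934  126.   ] [ 563.659 -140.92   129.593]
z 97.41417400484261
z 103.42731014850017
[150.9 151.  151.  151.1 151.3 151.  151.  151.  151.1 151.  151.  151.
 150.8 148.1 145.3 180.8 181.1 180.1 181.9 182.2 181.1 176.1 175.7 177.4
 176.5]
((566.7953491210938, -58.93171691894531), (369.1279296875, 296.7319030761719), 89.75418090820312)
```

Call:
servo_tool --targets '[{"x": -0.045,"y": -0.041,"z": 0,"ax": 0,"ay": 0,"az": 0.08},{"x": -0.09,"y": -0.082,"z": 0,"ax": 0,"ay": 0,"az": 0.16},{"x": -0.135,"y": -0.123,"z": 0,"ax": 0,"ay": 0,"az": 0.24},{"x": -0.18,"y": -0.164,"z": 0,"ax": 0,"ay": 0,"az": 0.32},{"x": -0.225,"y": -0.205,"z": 0,"ax": 0,"ay": 0,"az": 0.4}]' --jaw 1 --newtons 10

```text
clock: 0.72
eef_pos: [390.5, 271.4, 245.6]
tool_rot: [[-0.644, 0.765, -0.0], [0.765, 0.644, 0.0], [0.0, -0.0, -1.0]]
force: [1.3, -0.3, 0.1]
gripper_width: 46.6
grip_force: 0.0
```

```bash
cat >> h.py <<'E'
def go(x,y,z,yaw=90):
    s=bot.observe();R=np.array(s['tool_rot']);d=np.array([x,y,z])-s['eef_pos']
    from scipy.spatial.transform import Rotation as Q
    c,n=np.cos(np.radians(yaw)),np.sin(np.radians(yaw))
    T=np.array([[c,n,0],[n,-c,0],[0,0,-1]])
    print('t',round(s['clock'],2),'at',np.array(s['eef_pos']),'yaw',np.degrees(np.arctan2(R[1,0],R[0,0])),'F',np.array(s['force']),'w',s['gripper_width'],'shift m',R.T@d/1000,'turn',Q.from_matrix(R.T@T).as_rotvec())
E
python3 -c "
from h import *
go(567,-200,245)"
```

```text
t 0.72 at [390.539 271.382 245.64 ] yaw 130.12690441285253 F [ 1.318 -0.327  0.065] w 46.598898258028356 shift m [-0.474 -0.169  0.001] turn [-0.  -0.   0.7]
```

Call:
servo_tool --targets '[{"x": -0.05,"y": -0.018,"z": 0,"ax": 0,"ay": 0,"az": 0.08},{"x": -0.1,"y": -0.036,"z": 0,"ax": 0,"ay": 0,"az": 0.16},{"x": -0.15,"y": -0.054,"z": 0,"ax": 0,"ay": 0,"az": 0.24},{"x": -0.2,"y": -0.072,"z": 0,"ax": 0,"ay": 0,"az": 0.32},{"x": -0.25,"y": -0.09,"z": 0,"ax": 0,"ay": 0,"az": 0.4}]'

```text
clock: 1.35
eef_pos: [483.4, 22.9, 245.7]
tool_rot: [[-0.296, 0.955, -0.0], [0.955, 0.296, 0.0], [0.0, 0.0, -1.0]]
force: [1.1, -0.1, -0.5]
gripper_width: 0.9
grip_force: 0.0
```

```bash
python3 -c "
from h import *
go(567,-200,245)"
```

```text
t 1.35 at [483.351  22.904 245.689] yaw 107.21966194643086 F [ 1.093 -0.076 -0.547] w 0.8838936973594571 shift m [-0.238  0.014  0.001] turn [ 0.    -0.     0.301]
```

Call:
servo_tool --targets '[{"x": -0.05,"y": 0.003,"z": 0,"ax": 0,"ay": 0,"az": 0.08},{"x": -0.1,"y": 0.006,"z": 0,"ax": 0,"ay": 0,"az": 0.15},{"x": -0.15,"y": 0.009,"z": 0,"ax": 0,"ay": 0,"az": 0.22},{"x": -0.2,"y": 0.012,"z": 0,"ax": 0,"ay": 0,"az": 0.3},{"x": -0.238,"y": 0.014,"z": 0,"ax": 0,"ay": 0,"az": 0.3}]'

```text
clock: 1.98
eef_pos: [567.7, -200.5, 245.3]
tool_rot: [[-0.001, 1.0, -0.001], [1.0, 0.001, -0.0], [-0.0, -0.001, -1.0]]
force: [0.6, 0.6, 0.4]
gripper_width: 0.5
grip_force: 0.0
```

```bash
cat >> h.py <<'E'
def wristT():
    s=bot.observe();T=np.eye(4);T[:3,:3]=s['tool_rot'];T[:3,3]=s['eef_pos']
    return T@np.array(bot.camera_model('wrist')['T_tool_cam'])
E
python3 - <<'E'
from h import *
go(567,-180,180)
T=wristT();print(T);p,d=snap('wrist','w1');np.save('pics/w1T.npy',T)
E
```

```text
t 1.98 at [ 567.692 -200.549  245.328] yaw 90.04193417253855 F [0.612 0.633 0.389] w 0.479474741005124 shift m [ 0.021 -0.001  0.065] turn [-0.001  0.     0.001]
[[   1.       0.001   -0.001  567.263]
 [   0.      -0.953   -0.303 -118.423]
 [  -0.001    0.303   -0.953  385.89 ]
 [   0.       0.       0.       1.   ]]
```

View pics/w1.png

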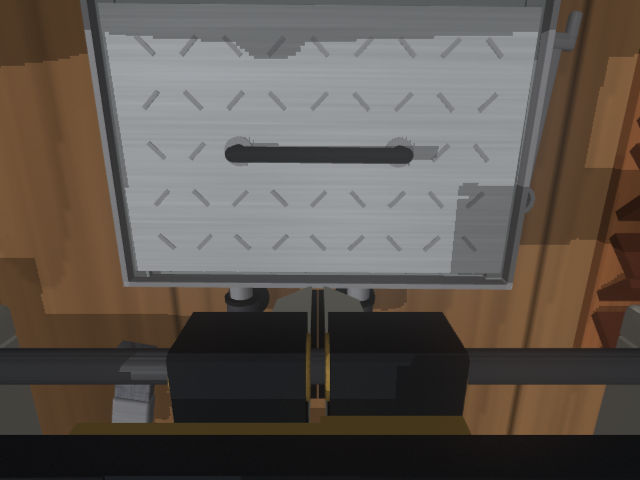

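The wrist view shows the handle from (228,153) to (410,155) and the box's -y rim corners at (125,287) and (513,288).

```bash
python3 - <<'E'
from h import *
T=np.load('pics/w1T.npy')
print(onplane('wrist',np.array([228.,410]),np.array([153.5,155]),126,T))
print(onplane('wrist',np.array([125.,513]),np.array([287.,288]),110,T))
print(onplane('wrist',np.array([89.,556]),np.array([0.,0]),110,T))
E
```

```text
[[ 509.707 -143.421  126.   ]
 [ 626.484 -144.309  126.   ]]
[[ 421.486 -244.208  110.   ]
 [ 715.058 -244.783  110.   ]]
[[427.466 -52.91  110.   ]
 [712.604 -52.868 110.   ]]
```

Call:
servo_tool --targets '[{"x": 0.011,"y": 0,"z": 0.04,"ax": 0,"ay": 0,"az": 0},{"x": 0.022,"y": 0,"z": 0.08,"ax": 0,"ay": 0,"az": 0},{"x": 0.022,"y": 0,"z": 0.107,"ax": 0,"ay": 0,"az": 0},{"x": 0.022,"y": 0,"z": 0.114,"ax": 0,"ay": 0,"az": 0},{"x": 0.022,"y": 0,"z": 0.114,"ax": 0,"ay": 0,"az": 0}]'

```text
clock: 2.65
eef_pos: [567.5, -176.7, 132.0]
tool_rot: [[-0.003, 1.0, -0.0], [1.0, 0.003, -0.0], [-0.0, -0.0, -1.0]]
force: [-0.2, 0.4, 0.1]
gripper_width: 0.8
grip_force: 0.0
```

Call:
servo_tool --targets '[{"x": 0.006,"y": 0,"z": 0,"ax": 0,"ay": 0,"az": 0},{"x": 0.012,"y": 0,"z": 0,"ax": 0,"ay": 0,"az": 0},{"x": 0.018,"y": 0,"z": 0,"ax": 0,"ay": 0,"az": 0},{"x": 0.024,"y": 0,"z": 0,"ax": 0,"ay": 0,"az": 0},{"x": 0.03,"y": 0,"z": 0,"ax": 0,"ay": 0,"az": 0}]'

```text
clock: 3.28
eef_pos: [567.7, -147.5, 132.4]
tool_rot: [[-0.002, 1.0, 0.001], [1.0, 0.002, -0.002], [-0.002, 0.001, -1.0]]
force: [0.3, -5.3, 2.7]
gripper_width: 0.4
grip_force: 2.8
```

Call:
servo_tool --targets '[{"x": 0.014,"y": 0,"z": 0,"ax": 0,"ay": 0,"az": 0},{"x": 0.028,"y": 0,"z": 0,"ax": 0,"ay": 0,"az": 0},{"x": 0.042,"y": 0,"z": 0,"ax": 0,"ay": 0,"az": 0},{"x": 0.056,"y": 0,"z": 0,"ax": 0,"ay": 0,"az": 0},{"x": 0.07,"y": 0,"z": 0,"ax": 0,"ay": 0,"az": 0}]'

```text
clock: 3.9
eef_pos: [567.5, -77.3, 132.3]
tool_rot: [[-0.002, 1.0, 0.001], [1.0, 0.002, -0.002], [-0.002, 0.001, -1.0]]
force: [-0.1, -5.1, 3.1]
gripper_width: 0.5
grip_force: 2.8
```

Call:
servo_tool --targets '[{"x": 0.013,"y": 0,"z": 0,"ax": 0,"ay": 0,"az": 0},{"x": 0.026,"y": 0,"z": 0,"ax": 0,"ay": 0,"az": 0},{"x": 0.039,"y": 0,"z": 0,"ax": 0,"ay": 0,"az": 0},{"x": 0.052,"y": 0,"z": 0,"ax": 0,"ay": 0,"az": 0},{"x": 0.06,"y": 0,"z": 0,"ax": 0,"ay": 0,"az": 0}]'

```text
clock: 4.53
eef_pos: [567.7, -17.1, 132.3]
tool_rot: [[-0.003, 1.0, 0.002], [1.0, 0.003, -0.001], [-0.001, 0.002, -1.0]]
force: [1.1, -6.1, 2.4]
gripper_width: 0.3
grip_force: 3.2
```

```bash
python3 - <<'E'
from h import *
go(567,10,132)
T=wristT();np.save('pics/w2T.npy',T);p,d=snap('wrist','w2')
E
```

```text
t 4.53 at [567.702 -17.097 132.327] yaw 90.14357321830478 F [ 1.051 -6.131  2.376] w 0.2786445291275534 shift m [ 0.027 -0.001  0.   ] turn [0.002 0.001 0.003]
```

View pics/w2.png

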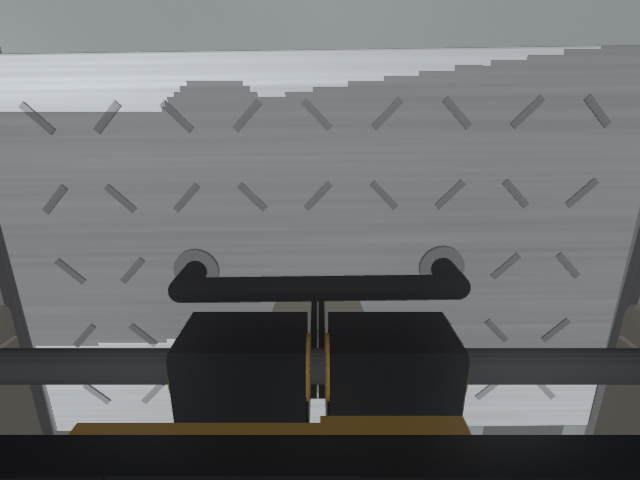

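The cover has moved with the fingers. The handle bar runs along row 289, flush on the fingers, and the plate is only slightly skewed.

Call:
servo_tool --targets '[{"x": 0.006,"y": 0,"z": 0,"ax": 0,"ay": 0,"az": 0},{"x": 0.011,"y": 0,"z": 0,"ax": 0,"ay": 0,"az": 0},{"x": 0.016,"y": 0,"z": 0,"ax": 0,"ay": 0,"az": 0},{"x": 0.02,"y": 0,"z": 0,"ax": 0,"ay": 0,"az": 0},{"x": 0.024,"y": 0,"z": 0,"ax": 0,"ay": 0,"az": 0}]'

```text
clock: 5.2
eef_pos: [567.8, 6.1, 132.3]
tool_rot: [[-0.002, 1.0, 0.002], [1.0, 0.002, -0.002], [-0.002, 0.002, -1.0]]
force: [2.1, -6.3, 1.5]
gripper_width: 0.5
grip_force: 3.4
```

Call:
servo_tool --targets '[{"x": 0.002,"y": 0,"z": 0,"ax": 0,"ay": 0,"az": 0},{"x": 0.004,"y": 0,"z": 0,"ax": 0,"ay": 0,"az": 0},{"x": 0.006,"y": 0,"z": 0,"ax": 0,"ay": 0,"az": 0},{"x": 0.007,"y": 0,"z": 0,"ax": 0,"ay": 0,"az": 0},{"x": 0.008,"y": 0,"z": 0,"ax": 0,"ay": 0,"az": 0}]'

```text
clock: 5.82
eef_pos: [567.3, 12.7, 132.3]
tool_rot: [[-0.001, 1.0, 0.001], [1.0, 0.001, -0.003], [-0.003, 0.001, -1.0]]
force: [0.8, -11.3, 4.1]
gripper_width: 0.6
grip_force: 5.7
```

Call:
servo_tool --targets '[{"x": 0.001,"y": 0,"z": 0,"ax": 0,"ay": 0,"az": 0},{"x": 0.002,"y": 0,"z": 0,"ax": 0,"ay": 0,"az": 0},{"x": 0.003,"y": 0,"z": 0,"ax": 0,"ay": 0,"az": 0},{"x": 0.003,"y": 0,"z": 0,"ax": 0,"ay": 0,"az": 0},{"x": 0.003,"y": 0,"z": 0,"ax": 0,"ay": 0,"az": 0}]'

```text
clock: 6.45
eef_pos: [566.5, 14.1, 132.3]
tool_rot: [[0.001, 1.0, -0.0], [1.0, -0.001, -0.004], [-0.004, -0.0, -1.0]]
force: [-2.2, -14.6, 7.0]
gripper_width: 0.6
grip_force: 7.3
```

Call:
servo_tool --targets '[{"x": 0.002,"y": 0,"z": 0,"ax": 0,"ay": 0,"az": 0},{"x": 0.004,"y": 0,"z": 0,"ax": 0,"ay": 0,"az": 0},{"x": 0.004,"y": 0,"z": 0,"ax": 0,"ay": 0,"az": 0},{"x": 0.004,"y": 0,"z": 0,"ax": 0,"ay": 0,"az": 0},{"x": 0.004,"y": 0,"z": 0,"ax": 0,"ay": 0,"az": 0}]'

```text
clock: 7.08
eef_pos: [566.0, 14.9, 132.3]
tool_rot: [[0.003, 1.0, -0.001], [1.0, -0.003, -0.007], [-0.007, -0.001, -1.0]]
force: [-4.1, -22.7, 8.4]
gripper_width: 0.7
grip_force: 11.7
```

Call:
servo_tool --targets '[{"x": -0.015,"y": 0,"z": 0,"ax": 0,"ay": 0,"az": 0},{"x": -0.045,"y": 0,"z": -0.02,"ax": 0,"ay": 0,"az": 0},{"x": -0.095,"y": 0,"z": -0.055,"ax": 0,"ay": 0,"az": 0},{"x": -0.145,"y": 0,"z": -0.09,"ax": 0,"ay": 0,"az": 0},{"x": -0.195,"y": 0,"z": -0.12,"ax": 0,"ay": 0,"az": 0}]'

```text
clock: 7.7
eef_pos: [567.5, -173.1, 253.1]
tool_rot: [[-0.004, 1.0, 0.001], [1.0, 0.004, 0.001], [0.001, 0.001, -1.0]]
force: [1.0, -0.6, 0.2]
gripper_width: 0.2
grip_force: 0.0
```

Call:
servo_tool --targets '[{"x": -0.03,"y": 0,"z": -0.01,"ax": 0,"ay": 0,"az": 0},{"x": -0.05,"y": 0,"z": -0.01,"ax": 0,"ay": 0,"az": 0},{"x": -0.06,"y": 0,"z": -0.01,"ax": 0,"ay": 0,"az": 0},{"x": -0.06,"y": 0,"z": -0.01,"ax": 0,"ay": 0,"az": 0},{"x": -0.06,"y": 0,"z": -0.01,"ax": 0,"ay": 0,"az": 0}]'

```text
clock: 8.32
eef_pos: [567.8, -230.9, 261.0]
tool_rot: [[-0.005, 1.0, -0.001], [1.0, 0.005, 0.001], [0.001, -0.001, -1.0]]
force: [0.1, 0.1, 0.3]
gripper_width: 0.6
grip_force: 0.0
```

```bash
python3 - <<'E'
from h import *
go(567,-200,262)
T=wristT();np.save('pics/w3T.npy',T);p,d=snap('wrist','w3');snap('top','top3')
E
```

```text
t 8.32 at [ 567.827 -230.851  261.03 ] yaw 90.2702952754822 F [0.127 0.124 0.256] w 0.6325713979628101 shift m [ 0.031 -0.001 -0.001] turn [-0.001 -0.001  0.005]
```

View pics/w3.png

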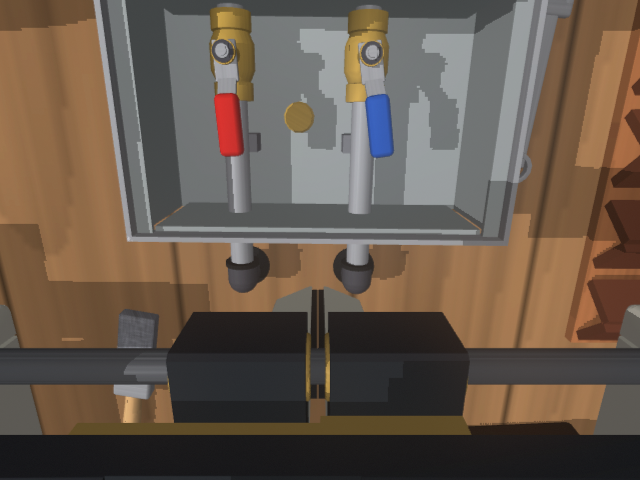

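The bay is open and red is the front valve: stem nut at (223,50), grip from (227,95) to (232,155). The blue stem is at (372,52), the grip from (378,95) to (381,156), and the cap at (298,117).

```bash
python3 - <<'E'
from h import *
T=np.load('pics/w3T.npy');f=np.load('pics/w3.npz');p,d=f['p'].astype(int),f['d']
print('stems',onplane('wrist',np.array([223.,372]),np.array([50.,52]),78,T)[:,:2])
print('corners',onplane('wrist',np.array([130.,508]),np.array([240.,242]),110,T)[:,:2])
for n,c,o in(('red',0,2),('blue',2,0)):
    m=(p[...,c]>p[...,o]+60)&(np.mgrid[:480,:640][0]<200)&(np.mgrid[:480,:640][1]>190)&(np.mgrid[:480,:640][1]<420)
    if c==0:m&=p[...,1]<70
    q=np.argwhere(m)[:,::-1].astype(np.float32);r=cv2.boxPoints(cv2.minAreaRect(q));W=onplane('wrist',r[:,0].astype(float),r[:,1].astype(float),84,T)[:,:2]
    D=world('wrist',q[:,0],q[:,1],d[m],T)
    t=D[np.abs(D[:,2]-np.percentile(D[:,2],80))<4]; print(n,len(q),W,'c',W.mean(0),'depth top',np.median(t,0),cv2.minAreaRect(t[:,:2].astype(np.float32)))
# cover in top view
f=np.load('pics/top3.npz');p,d=f['p'].astype(int),f['d'];v,u=np.mgrid[:480,:640]
k=(p.max(2)<60)&(u>280)&(u<350)&(v>200)&(v<270);h=cv2.minAreaRect(np.argwhere(k)[:,::-1].astype(np.float32));print(h,onplane('top',*[np.array(x) for x in h[0]],126))
E
```

```text
stems [[ 496.514 -104.48 ]
 [ 607.07  -105.37 ]]
corners [[ 422.925 -242.541]
 [ 713.937 -242.759]]
red 1441 [[ 488.637 -135.352]
 [ 506.735 -133.771]
 [ 508.513 -179.978]
 [ 489.57  -181.71 ]] c [ 498.364 -157.702] depth top [ 498.664 -157.016   85.239] ((498.1628723144531, -157.58984375), (18.022226333618164, 46.041473388671875), 2.5390465259552)
blue 1413 [[ 601.881 -136.194]
 [ 619.466 -134.398]
 [ 627.118 -179.947]
 [ 608.735 -181.912]] c [ 614.3   -158.113] depth top [ 614.34  -157.24    85.228] ((614.4598388671875, -158.07130432128906), (17.152740478515625, 46.00226593017578), 8.524886131286621)
((308.9999694824219, 238.0), (1.999999761581421, 41.99999237060547), 0.0) [564.627  30.642 126.   ]
```

Call:
servo_tool --targets '[{"x": 0.014,"y": -0.02,"z": 0,"ax": 0,"ay": 0,"az": 0.16},{"x": 0.028,"y": -0.04,"z": 0,"ax": 0,"ay": 0,"az": 0.32},{"x": 0.042,"y": -0.06,"z": 0.01,"ax": 0,"ay": 0,"az": 0.48},{"x": 0.056,"y": -0.08,"z": 0.03,"ax": 0,"ay": 0,"az": 0.64},{"x": 0.071,"y": -0.105,"z": 0.06,"ax": 0,"ay": 0,"az": 0.8}]'

```text
clock: 9.05
eef_pos: [462.6, -160.8, 201.7]
tool_rot: [[0.718, 0.696, 0.002], [0.696, -0.718, 0.0], [0.002, 0.002, -1.0]]
force: [0.1, 0.0, -0.0]
gripper_width: 0.6
grip_force: 0.0
```

Call:
servo_tool --targets '[{"x": 0,"y": 0,"z": 0.02,"ax": 0,"ay": 0,"az": 0.16},{"x": 0,"y": 0,"z": 0.04,"ax": 0,"ay": 0,"az": 0.32},{"x": 0,"y": 0,"z": 0.04,"ax": 0,"ay": 0,"az": 0.48},{"x": 0,"y": 0,"z": 0.04,"ax": 0,"ay": 0,"az": 0.64},{"x": 0,"y": 0,"z": 0.04,"ax": 0,"ay": 0,"az": 0.76}]'

```text
clock: 9.68
eef_pos: [462.6, -161.0, 161.7]
tool_rot: [[1.0, 0.01, 0.0], [0.01, -1.0, 0.0], [0.0, -0.0, -1.0]]
force: [-0.2, -0.2, -0.0]
gripper_width: 0.7
grip_force: 0.0
```

```bash
python3 -c "
from h import *
go(463,-159.5,84,0)"
```

```text
t 9.68 at [ 462.599 -161.017  161.675] yaw 0.5969019217852485 F [-0.182 -0.18  -0.03 ] w 0.6754671266489367 shift m [ 0.    -0.001  0.078] turn [-0.   -0.    0.01]
```

Call:
servo_tool --targets '[{"x": 0,"y": -0.001,"z": 0.025,"ax": 0,"ay": 0,"az": 0},{"x": 0,"y": -0.001,"z": 0.05,"ax": 0,"ay": 0,"az": 0},{"x": 0,"y": -0.001,"z": 0.07,"ax": 0,"ay": 0,"az": 0},{"x": 0,"y": -0.001,"z": 0.077,"ax": 0,"ay": 0,"az": 0},{"x": 0,"y": -0.001,"z": 0.077,"ax": 0,"ay": 0,"az": 0}]'

```text
clock: 10.3
eef_pos: [462.4, -160.6, 84.8]
tool_rot: [[1.0, 0.014, -0.0], [0.014, -1.0, 0.0], [-0.0, -0.0, -1.0]]
force: [-0.2, -0.4, -0.2]
gripper_width: 0.5
grip_force: 0.0
```

Call:
servo_tool --targets '[{"x": 0.004,"y": 0,"z": 0,"ax": 0,"ay": 0,"az": 0},{"x": 0.008,"y": 0,"z": 0,"ax": 0,"ay": 0,"az": -0.02},{"x": 0.011,"y": 0,"z": 0,"ax": 0,"ay": 0,"az": -0.03},{"x": 0.014,"y": 0,"z": 0,"ax": 0,"ay": 0,"az": -0.03},{"x": 0.016,"y": 0,"z": 0,"ax": 0,"ay": 0,"az": -0.03}]'

```text
clock: 10.92
eef_pos: [478.6, -160.6, 84.8]
tool_rot: [[0.999, 0.044, 0.0], [0.044, -0.999, 0.0], [0.0, -0.0, -1.0]]
force: [-1.9, 1.7, 1.2]
gripper_width: 0.5
grip_force: 1.6
```

```bash
cat > arc.py <<'E'
from h import *
import sys
S=np.array([496.3,-104.5])
def arc(angs,s=19,r=55):
    for a in angs:
        t=np.radians(a);q=S+r*np.array([np.sin(t),-np.cos(t)])-s*np.array([np.cos(t),np.sin(t)]);print('--',a);go(q[0],q[1],84.5,a)
arc([float(x) for x in sys.argv[1:]])
E
python3 arc.py 8 15 22 29 36
```

```text
-- 8.0
t 10.93 at [ 478.62  -160.592   84.754] yaw 2.5028316255784753 F [-1.86   1.697  1.222] w 0.5241985884937559 shift m [0.006 0.001 0.   ] turn [-0.    -0.    -0.096]
-- 15.0
t 10.93 at [ 478.62  -160.592   84.754] yaw 2.5028316255784753 F [-1.86   1.697  1.222] w 0.5241985884937559 shift m [0.013 0.003 0.   ] turn [-0.    -0.    -0.218]
-- 22.0
t 10.93 at [ 478.62  -160.592   84.754] yaw 2.5028316255784753 F [-1.86   1.697  1.222] w 0.5241985884937559 shift m [0.021 0.003 0.   ] turn [ 0.   -0.   -0.34]
-- 29.0
t 10.93 at [ 478.62  -160.592   84.754] yaw 2.5028316255784753 F [-1.86   1.697  1.222] w 0.5241985884937559 shift m [0.028 0.002 0.   ] turn [ 0.    -0.    -0.462]
-- 36.0
t 10.93 at [ 478.62  -160.592   84.754] yaw 2.5028316255784753 F [-1.86   1.697  1.222] w 0.5241985884937559 shift m [0.035 0.001 0.   ] turn [ 0.    -0.    -0.585]
```

Call:
servo_tool --targets '[{"x": 0.006,"y": 0.001,"z": 0,"ax": 0,"ay": 0,"az": -0.096},{"x": 0.013,"y": 0.002,"z": 0,"ax": 0,"ay": 0,"az": -0.218},{"x": 0.021,"y": 0.003,"z": 0,"ax": 0,"ay": 0,"az": -0.34},{"x": 0.028,"y": 0.002,"z": 0,"ax": 0,"ay": 0,"az": -0.462},{"x": 0.035,"y": 0.001,"z": 0,"ax": 0,"ay": 0,"az": -0.585}]'

```text
clock: 11.55
eef_pos: [511.9, -161.0, 84.4]
tool_rot: [[0.807, 0.59, -0.003], [0.59, -0.807, -0.0], [-0.002, -0.001, -1.0]]
force: [-5.1, -1.6, 2.9]
gripper_width: 0.5
grip_force: 2.6
```

```bash
python3 arc.py 43 50 57 64 70
```

```text
-- 43.0
t 11.55 at [ 511.933 -160.964   84.438] yaw 36.15659370576208 F [-5.108 -1.57   2.888] w 0.4868737137975493 shift m [ 0.008  0.002 -0.   ] turn [-0.001  0.002 -0.119]
-- 50.0
t 11.55 at [ 511.933 -160.964   84.438] yaw 36.15659370576208 F [-5.108 -1.57   2.888] w 0.4868737137975493 shift m [ 0.015  0.003 -0.   ] turn [-0.001  0.002 -0.242]
-- 57.0
t 11.55 at [ 511.933 -160.964   84.438] yaw 36.15659370576208 F [-5.108 -1.57   2.888] w 0.4868737137975493 shift m [ 0.023  0.003 -0.   ] turn [-0.002  0.002 -0.364]
-- 64.0
t 11.55 at [ 511.933 -160.964   84.438] yaw 36.15659370576208 F [-5.108 -1.57   2.888] w 0.4868737137975493 shift m [ 0.03   0.003 -0.   ] turn [-0.002  0.002 -0.486]
-- 70.0
t 11.55 at [ 511.933 -160.964   84.438] yaw 36.15659370576208 F [-5.108 -1.57   2.888] w 0.4868737137975493 shift m [ 0.036  0.001 -0.   ] turn [-0.002  0.002 -0.591]
```

Call:
servo_tool --targets '[{"x": 0.008,"y": 0.002,"z": 0,"ax": 0,"ay": 0,"az": -0.119},{"x": 0.015,"y": 0.003,"z": 0,"ax": 0,"ay": 0,"az": -0.242},{"x": 0.023,"y": 0.003,"z": 0,"ax": 0,"ay": 0,"az": -0.364},{"x": 0.03,"y": 0.003,"z": 0,"ax": 0,"ay": 0,"az": -0.486},{"x": 0.036,"y": 0.001,"z": 0,"ax": 0,"ay": 0,"az": -0.591}]'

```text
clock: 12.18
eef_pos: [541.4, -141.7, 84.4]
tool_rot: [[0.342, 0.94, -0.003], [0.94, -0.342, -0.002], [-0.003, -0.002, -1.0]]
force: [-5.2, -6.6, -0.9]
gripper_width: 0.6
grip_force: 3.8
```

```bash
python3 arc.py 76 81 85 88 90
```

```text
-- 76.0
t 12.18 at [ 541.385 -141.664   84.351] yaw 69.9742531785446 F [-5.193 -6.562 -0.938] w 0.5908917264239175 shift m [ 0.006  0.002 -0.   ] turn [-0.002  0.003 -0.105]
-- 81.0
t 12.18 at [ 541.385 -141.664   84.351] yaw 69.9742531785446 F [-5.193 -6.562 -0.938] w 0.5908917264239175 shift m [ 0.011  0.003 -0.   ] turn [-0.002  0.002 -0.192]
-- 85.0
t 12.18 at [ 541.385 -141.664   84.351] yaw 69.9742531785446 F [-5.193 -6.562 -0.938] w 0.5908917264239175 shift m [ 0.015  0.003 -0.   ] turn [-0.002  0.002 -0.262]
-- 88.0
t 12.18 at [ 541.385 -141.664   84.351] yaw 69.9742531785446 F [-5.193 -6.562 -0.938] w 0.5908917264239175 shift m [ 0.018  0.003 -0.   ] turn [-0.002  0.002 -0.315]
-- 90.0
t 12.18 at [ 541.385 -141.664   84.351] yaw 69.9742531785446 F [-5.193 -6.562 -0.938] w 0.5908917264239175 shift m [ 0.02   0.003 -0.   ] turn [-0.002  0.002 -0.35 ]
```

Call:
servo_tool --targets '[{"x": 0.006,"y": 0.002,"z": 0,"ax": 0,"ay": 0,"az": -0.105},{"x": 0.011,"y": 0.003,"z": 0,"ax": 0,"ay": 0,"az": -0.192},{"x": 0.015,"y": 0.003,"z": 0,"ax": 0,"ay": 0,"az": -0.262},{"x": 0.018,"y": 0.003,"z": 0,"ax": 0,"ay": 0,"az": -0.315},{"x": 0.02,"y": 0.003,"z": 0,"ax": 0,"ay": 0,"az": -0.35}]'

```text
clock: 12.8
eef_pos: [551.4, -124.3, 84.3]
tool_rot: [[0.002, 1.0, -0.002], [1.0, -0.002, -0.002], [-0.002, -0.002, -1.0]]
force: [-3.5, -11.7, -0.6]
gripper_width: 0.8
grip_force: 6.0
```

Call:
servo_tool --targets '[{"x": 0.001,"y": 0,"z": 0,"ax": 0,"ay": 0,"az": 0},{"x": 0.002,"y": 0,"z": 0,"ax": 0,"ay": 0,"az": 0},{"x": 0.003,"y": 0,"z": 0,"ax": 0,"ay": 0,"az": 0},{"x": 0.003,"y": 0,"z": 0,"ax": 0,"ay": 0,"az": 0},{"x": 0.003,"y": 0,"z": 0,"ax": 0,"ay": 0,"az": 0}]'

```text
clock: 13.42
eef_pos: [551.3, -124.2, 84.4]
tool_rot: [[0.006, 1.0, -0.001], [1.0, -0.006, -0.005], [-0.005, -0.001, -1.0]]
force: [-2.3, -15.1, -2.7]
gripper_width: 0.6
grip_force: 7.3
```

Call:
servo_tool --targets '[{"x": 0.003,"y": 0,"z": 0,"ax": 0,"ay": 0,"az": 0},{"x": 0.006,"y": 0,"z": 0,"ax": 0,"ay": 0,"az": 0},{"x": 0.006,"y": 0,"z": 0,"ax": 0,"ay": 0,"az": 0},{"x": 0.006,"y": 0,"z": 0,"ax": 0,"ay": 0,"az": 0},{"x": 0.006,"y": 0,"z": 0,"ax": 0,"ay": 0,"az": 0}]'

```text
clock: 14.05
eef_pos: [551.3, -123.7, 84.6]
tool_rot: [[0.01, 1.0, -0.0], [1.0, -0.01, -0.012], [-0.012, -0.0, -1.0]]
force: [-1.5, -30.1, -8.9]
gripper_width: 0.5
grip_force: 15.3
```

Call:
servo_tool --targets '[{"x": -0.012,"y": 0,"z": 0,"ax": 0,"ay": 0,"az": 0},{"x": -0.03,"y": 0,"z": 0,"ax": 0,"ay": 0,"az": 0},{"x": -0.035,"y": 0,"z": -0.03,"ax": 0,"ay": 0,"az": 0},{"x": -0.05,"y": 0,"z": -0.08,"ax": 0,"ay": 0,"az": 0},{"x": -0.08,"y": 0,"z": -0.13,"ax": 0,"ay": 0,"az": 0}]'

```text
clock: 14.68
eef_pos: [552.9, -192.3, 216.1]
tool_rot: [[-0.002, 1.0, -0.0], [1.0, 0.002, 0.001], [0.001, -0.0, -1.0]]
force: [1.5, -0.1, -0.1]
gripper_width: 0.4
grip_force: 0.0
```

Call:
servo_tool --targets '[{"x": -0.02,"y": 0.01,"z": -0.04,"ax": 0,"ay": 0,"az": 0},{"x": -0.03,"y": 0.015,"z": -0.05,"ax": 0,"ay": 0,"az": 0},{"x": -0.03,"y": 0.015,"z": -0.05,"ax": 0,"ay": 0,"az": 0},{"x": -0.03,"y": 0.015,"z": -0.05,"ax": 0,"ay": 0,"az": 0},{"x": -0.03,"y": 0.015,"z": -0.05,"ax": 0,"ay": 0,"az": 0}]'

```text
clock: 15.3
eef_pos: [567.2, -221.8, 263.4]
tool_rot: [[0.0, 1.0, -0.002], [1.0, -0.0, 0.001], [0.001, -0.002, -1.0]]
force: [0.5, 0.1, -0.1]
gripper_width: 0.3
grip_force: 0.0
```

```bash
python3 - <<'E'
from h import *
T=wristT();p,d=snap('wrist','w4')
v,u=np.mgrid[:480,:640]
for n,c,o in(('red',0,2),('blue',2,0)):
    m=(p[...,c].astype(int)>p[...,o].astype(int)+60)&(v<260)&(u>150)&(u<460)
    if c==0:m&=p[...,1]<70
    q=np.argwhere(m)[:,::-1]
    D=world('wrist',q[:,0],q[:,1],d[m],T);t=D[np.abs(D[:,2]-85)<4]
    print(n,cv2.minAreaRect(t[:,:2].astype(np.float32)))
E
```

```text
red ((548.4198608398438, -104.83089447021484), (17.748537063598633, 45.702293395996094), 88.86688232421875)
blue ((614.61865234375, -158.02301025390625), (17.193580627441406, 46.03539276123047), 8.498563766479492)
```

View pics/w4.png

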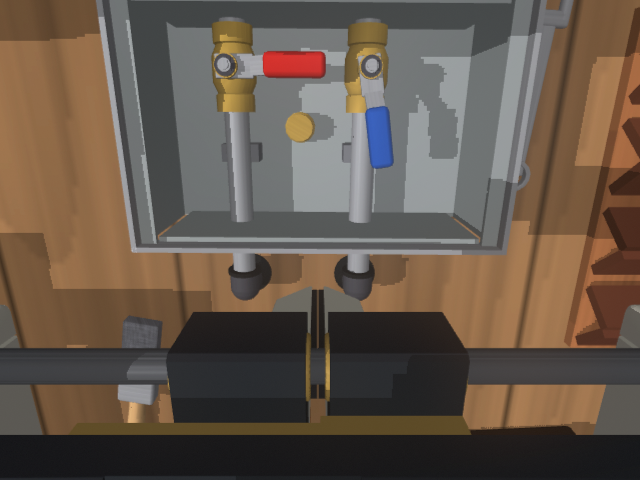

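The red lever now points square across its pipe, with the grip at (264–325, 64). The blue lever (8.5°) and the cap are unmoved, and nothing is touching the robot.

```bash
python3 -c "
from plant import bot
print(bot.close_job())"
```

```text
the job is handed in; nothing more can be done
None
```

The job is handed in: the cover is fully aside against its end stop, the red lever is on its stop square across the pipe, and the blue lever and pipe cap are where they were.

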